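# Clamp a drilled plate in the marking-out fixture

## Robot

A 6-joint arm with a two-finger parallel gripper is mounted at the origin on the work surface. World frame = base frame: x ahead of the robot, y to its left, z up, the work surface at z = 0. Lengths are in m, angles in rad, forces in N, time in s.
With the tool pointing down it reaches from about 0.275 to 1 m from the base axis. Payload 8.4 kg.
Tool frame: the origin (TCP) lies on the centre line of the jaws, within the pads' length; the fingertips stand 17 mm ahead of it and the grasp point (between the pads) lies 2 mm behind it (bot.tcp_to_tips is the y of the fingertips in the tool frame, in m); y points along the fingers, z is the direction in which the jaws open and shut, and the axes are right-handed (so a half turn about y gives the same grasp; the last joint's range is limited). The gripper opens to 85 mm and grips with 20 to 120 N. Pads are 22 mm wide; open, the fingers measure 114 mm over their backs; the gripper's body (76 mm by 85 mm) begins 54 mm behind the grasp point. The pads swing forward as they close: fully open they stand 13 mm farther back than shut.
Start: joints at [1.238, 0.353, 1.633, -0, 1.155, -0.002], TCP at [0.203, 0.591, 0.213] pointing down, gripper open.
Joint ranges: [-2.63, 2.63], [-0.92, 2.1], [0.06, 2.66], [-1.3, 4.44], [0, 2.69], [-3.02, 3.02]. Speed limits (rad/s): [2.22, 2.22, 2.79, 3.14, 3.14, 3.14].

## Interface

Orientations are given as a unit quaternion [x, y, z, w].
In Python, from workcell import bot, hand, kinematics, get_obs, vision, hand_in gives the robot as it stands. The module is installed in compiled form; this text tells all that it offers. Calls block until the motion is done:
- bot.reach(position, orientation): joint-space move of the TCP to a pose.
- bot.servo_line(position, ori=None, velocity=0.15): straight line of the TCP; ori=None keeps the orientation; velocity is the mean speed in m/s.
- bot.goto_joints(angles): joint-space move.
- hand.move_gripper(opening, strength=None): finger opening in m; strength is the grip in N (None keeps the last); returns when the fingers have stopped.
- bot.dwell(seconds).
- kinematics.solve_ik(position, orientation): joint angles nearest the present ones, or None.
- get_obs(): the state.
- vision.read_camera(name): name is "scene" or "top" or "wrist"; returns a dict with "frame" (384x512x3 uint8, red, green, blue), "intrinsics" (3x3 intrinsics, pixels), "dist" ([k1, k2, p1, p2, k3] as OpenCV has them; the pictures are not rectified), "view" (4x4, takes a point from world to camera coordinates). Camera axes: x right, y down, z forward; pixel columns grow to the right and rows downward; lengths in m; the calibration is good to about 2 mm. A picture is of the moment at which its call begins. There is no depth.
A pose or a line that the arm cannot do raises bot.IKError and nothing moves.
- hand_in(): hands the job in, once; it reports no verdict.
The state is a dict: "time_s": time; "joint_pos": joint angles; "joint_vel": joint speeds; "joint_efforts": joint torques, N m; "position": TCP position; "orientation": TCP orientation; "wrist_force": force on the tool from outside, world axes, zero at the start; "ft_torque": the same for the moment, N m; "gripper_width": finger opening in m.
Only numpy, scipy, OpenCV 4.12 (cv2) and the standard library are available. Lean on these libraries where they do the work, as an engineer would, in place of code of your own. Each camera call takes 0.05 s, during which the arm holds its last target.

## Task

Get the long two-hole plate ready for marking out: swing the fixture's spring clip up by its ball knob until it stays open, set the long plate (not the short plate or the disc) down lengthwise and centred on the fixture's raised bed without dropping it, then bring the clip back down so that its rubber foot presses on the plate. Let go of everything at the end.

Things in the scene. Friction and masses are not known exactly. Their poses are not given: they have to be found in the camera images.
- plate: long flat aluminium plate, 120 x 40 x 10 mm, about 130 g, a dark hole near each end, loose and flat on the bench. Origin: centre of its underside; x along its length, y across, z up; ends alike. Bystanders of the same metal and thickness: a shorter plate (65 x 40 mm, one hole) and a disc (52 mm across); the three are shuffled among places about 120 mm apart.
- fixture: bolted-down fixture. Origin on the bench under the bed's centre; x along the bed, away from the robot, to the hinge; z up. Green flange x -80 to 140, 110 wide, 10 mm thick. Dark bed x -65 to 65, 46 wide, flat top at z 30, no rails. Hinge cheeks x 82 to 108, 75 mm high, a spring post behind; hinge pin along y at x 95, z 62. The plate belongs flat on the bed: its origin at x 0, y 0, z 30, length along x.
- clip (a joint): angle (rad) of the clip about its pin: 0 down (start), grows as the knob swings up and back, 1.6 open stop. An over-centre spring swings it shut below about 0.8, open above; under 4 N at the knob turns it. A 10 mm wide steel bar along the bed's middle; its rubber foot (16 mm wide), 65 mm from the pin, is 5 mm above the bare bed at 0 (x 30 on the fixture) and rests on the plate at about 0.08.
- knob (a point): centre of the black ball knob, 22 mm across, at the clip's free end. In the fixture's frame: x -20, y 0, z 82 mm with the clip at 0 (115 mm before the pin, 20 above it); about x 118, z 176 at 1.6. Pinch it from above, fingers closing along the fixture's y; it turns between them on its arc about the pin (radius 117 mm).
Not all that is in view belongs to the job. There is more than one size of the fixture; the one meant has the size given above.

How it is judged:
On the way, in this order (a step that is already met when the one before it is completed fails the run):
1. the clip is swung up and stays open, the plate not yet on the bed (value of joint clip above 1.3 rad and horizontal distance between plate and fixture above 0.07 m), for 0.2 s.
2. the plate lies flat on the bed, centred within 15 mm each way and lengthwise within 12 degrees, under the open clip (value of joint clip above 1 rad and x of plate in the frame of fixture between -0.015 and 0.015 m and y of plate in the frame of fixture between -0.015 and 0.015 m and z of plate in the frame of fixture below 0.035 m and angle between the x axis of plate and the x axis of fixture, either way round below 0.21 rad and contact force between the fingers and plate below 0.05 N), for 0.2 s.
At the end, for the whole second after the job is handed in: The long plate lies flat and still on the bed, its centre within 15 mm of the bed's centre along and across, its length along the bed within 12 degrees, and the clip is down (below 0.2 rad) with its foot pressing on the plate with more than 0.5 N (value of joint clip below 0.2 rad and contact force between clip and plate above 0.5 N and x of plate in the frame of fixture between -0.015 and 0.015 m and y of plate in the frame of fixture between -0.015 and 0.015 m and z of plate in the frame of fixture between 0.025 and 0.035 m and angle between the x axis of plate and the x axis of fixture, either way round below 0.21 rad and angle between plate's own z axis and vertical below 0.1 rad and linear speed of plate below 0.02 m/s); the robot touches nothing.
It fails at once if the plate is dropped: let go more than 20 mm above the bed (height (world z) of plate above 0.05 m and contact force between the fingers and plate below 0.05 N).
It also fails if it takes over 66 s, if anything falls off the work surface, if the arm or the gripper's body presses on something with over 40 N, if the wrist force passes 120 N, or if a joint passes its speed limit or range.

## Working session

There is one attempt and no reset: what is moved stays moved. The work goes in short steps, each a Python script; the robot and the scene stay as the last script left them, time stands still between calls to the robot, and variables do not carry over. Pictures are saved under pics/ and viewed, and the job is handed in when it is done.

```bash
mkdir -p pics; ls
python3 - <<'E'
from workcell import bot,vision,get_obs
import cv2,numpy as np
o=get_obs();print(o["time_s"],o["position"],o["orientation"],bot.tcp_to_tips)
for n in("scene","top","wrist"):
    r=vision.read_camera(n);cv2.imwrite(f"pics/{n}0.png",r["frame"][:,:,::-1])
    print(n,np.round(r["intrinsics"],1).tolist(),r["dist"],np.round(r["view"],4).tolist())
E
```

```text
pics
0.0 [0.20284381 0.59062902 0.21225394] [ 0.69794657 -0.11652228  0.11635614 -0.69696082] 0.017
scene [[412.5, 0.0, 255.3], [0.0, 412.5, 195.1], [0.0, 0.0, 1.0]] [-0.09266473  0.          0.          0.          0.        ] [[0.2146, 0.9766, 0.0147, -0.0568], [0.595, -0.1188, -0.7949, -0.2185], [-0.7745, 0.1793, -0.6066, 1.5735], [0.0, 0.0, 0.0, 1.0]]
top [[440.4, 0.0, 252.4], [0.0, 440.4, 195.5], [0.0, 0.0, 1.0]] [0.05870288 0.         0.         0.         0.        ] [[-0.0249, -0.9997, 0.0024, -0.0395], [-0.9901, 0.0243, -0.1385, 0.5225], [0.1384, -0.0058, -0.9904, 1.2768], [0.0, 0.0, 0.0, 1.0]]
wrist [[273.5, 0.0, 252.5], [0.0, 273.5, 190.3], [0.0, 0.0, 1.0]] [-0.03430391  0.          0.          0.          0.        ] [[0.3245, 0.9459, -0.0016, -0.6235], [0.9068, -0.3106, 0.285, -0.0374], [0.2691, -0.094, -0.9585, 0.3794], [0.0, 0.0, 0.0, 1.0]]
```

View pics/scene0.png

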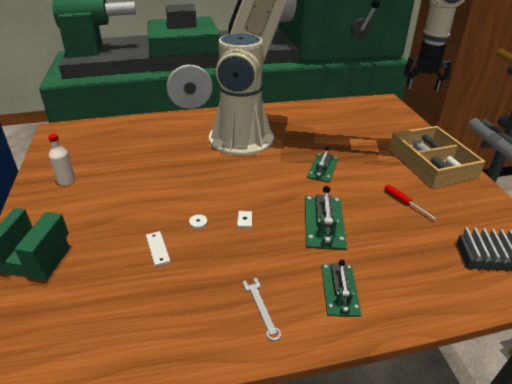

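View pics/top0.png

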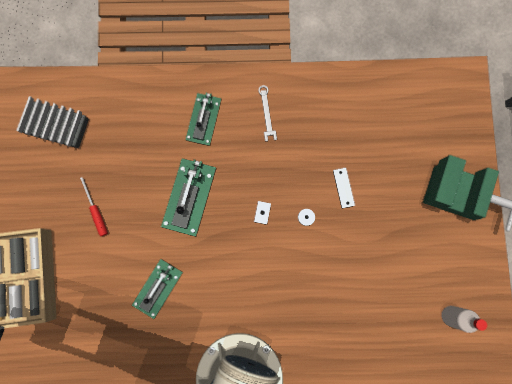

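View pics/wrist0.png

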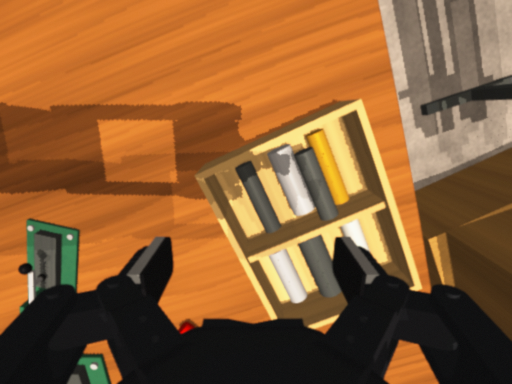

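The scene and top views show three fixtures. The middle one, at about (190,197) in the top view, is the largest at about 75 px, which is roughly 220 mm. The long plate is at top (344,188), the short plate at (262,212) and the disc at (306,217). The wrist view shows only the tray. Next I'll zoom in and take coarse poses.

```bash
cat > h.py <<'E'
import numpy as np,cv2
from scipy.spatial.transform import Rotation as R
from workcell import bot,hand,kinematics,get_obs,vision,hand_in
def ray(r,px):
    u=cv2.undistortPoints(np.array(px,float).reshape(-1,1,2),r["intrinsics"],np.array(r["dist"],float)).reshape(-1,2)
    V=np.array(r["view"]);d=np.c_[u,np.ones(len(u))]@V[:3,:3]
    return -V[:3,:3].T@V[:3,3],d
def onz(r,px,z):
    c,d=ray(r,px);return c+d*((z-c[2])/d[:,2])[:,None]
def proj(r,P):
    V=np.array(r["view"]);p,_=cv2.projectPoints(np.array(P,float).reshape(-1,3),cv2.Rodrigues(V[:3,:3])[0],V[:3,3],r["intrinsics"],np.array(r["dist"],float));return p.reshape(-1,2)
def tri(r1,p1,r2,p2):
    out=[]
    for a,b in zip(p1,p2):
        c1,d1=ray(r1,[a]);c2,d2=ray(r2,[b]);A=[];B=[]
        M=0;q=0
        for c,d in((c1,d1[0]),(c2,d2[0])):
            d=d/np.linalg.norm(d);K=np.eye(3)-np.outer(d,d);M=M+K;q=q+K@c
        out.append(np.linalg.solve(M,q))
    return np.array(out)
def down(a):
    "tool y down, jaws (z) along heading a"
    z=np.array([np.cos(a),np.sin(a),0]);y=np.array([0,0,-1.]);x=np.cross(y,z)
    return R.from_matrix(np.c_[x,y,z]).as_quat()
def rig(n,name):
    r=vision.read_camera(n)
    import pickle;pickle.dump(r,open(f"pics/{name}.pkl","wb"));cv2.imwrite(f"pics/{name}.png",r["frame"][:,:,::-1]);return r
def ld(name):
    import pickle;return pickle.load(open(f"pics/{name}.pkl","rb"))
def crop(name,x0,y0,x1,y1,s,out):
    f=cv2.imread(f"pics/{name}.png")[y0:y1,x0:x1];cv2.imwrite(f"pics/{out}.png",cv2.resize(f,None,fx=s,fy=s,interpolation=cv2.INTER_CUBIC))
E
python3 - <<'E'
from h import *
r=rig("top","t1");rig("scene","s1")
print(np.round(onz(r,[(180,158),(215,164),(196,236),(163,230)],.01),3))
print(np.round(onz(r,[(334,170),(345,168),(354,206),(343,208)],.01),3))
print(R.from_quat(get_obs()["orientation"]).as_matrix().round(3))
crop("t1",150,145,230,245,6,"t1f");crop("s1",295,175,355,255,7,"s1f");
crop("t1",240,160,360,230,6,"t1p")
E
```

```text
[[0.647 0.167 0.01 ]
 [0.625 0.06  0.01 ]
 [0.406 0.119 0.01 ]
 [0.427 0.218 0.01 ]]
[[ 0.598 -0.304  0.01 ]
 [ 0.603 -0.338  0.01 ]
 [ 0.485 -0.359  0.01 ]
 [ 0.48  -0.326  0.01 ]]
[[ 0.946 -0.     0.325]
 [-0.325 -0.001  0.946]
 [-0.    -1.    -0.001]]
```

View pics/t1f.png

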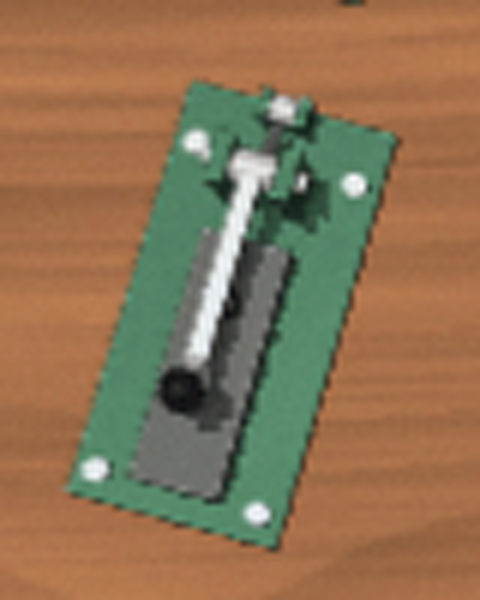

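View pics/s1f.png

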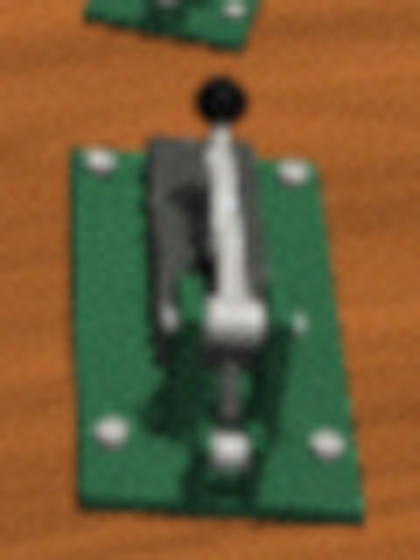

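View pics/t1p.png

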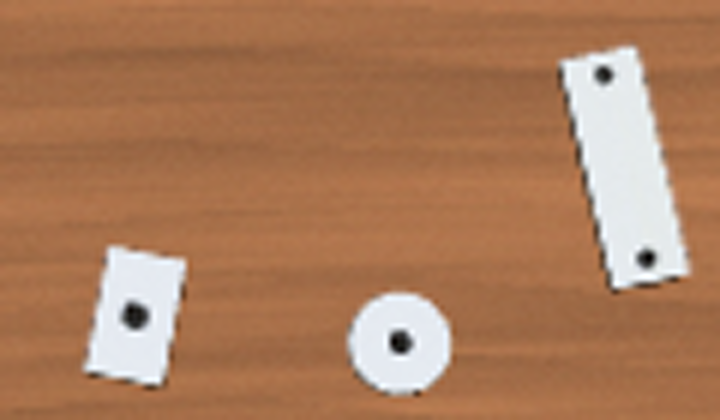

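The fixture crop shows a flange of about 220 x 110 mm, so this is the right one. Its corners are at about (182,158), (217,168), (197,237) and (161,227). The plate has clear dark holes. Next I'll fit both poses and move the wrist camera over the fixture.

Run:
```python
from h import *
t=ld("t1");s=ld("s1")
ft=np.array([(193,80),(400,138),(280,550),(67,492)])/6+(150,145)-.4
P=onz(t,ft,.01);print(P.round(4))
c=P.mean(0);ax=(P[0]+P[1]-P[2]-P[3])[:2];yaw=np.arctan2(ax[1],ax[0]);u=np.array([np.cos(yaw),np.sin(yaw)])
print("len",np.linalg.norm(ax)/2,"yaw",yaw,"origin",c[:2]-.03*u)
# knob two-view
kt=np.array([(181,389)])/6+(150,145)-.4;ks=np.array([(221,101)])/7+(295,175)-.4
print("knob",tri(t,kt,s,ks),"expected",c[:2]-.05*u)
h=np.array([(604,75),(647,259)])/6+(240,160)-.4
H=onz(t,h,.01);d=H[1]-H[0];print("plate",H.mean(0),np.arctan2(d[1],d[0]),np.linalg.norm(d))
r=vision.read_camera("wrist");o=get_obs();V=np.array(r["view"]);cc=-V[:3,:3].T@V[:3,3]
print("cam in tool",R.from_quat(o["orientation"]).inv().apply(cc-o["position"]))
```

```text
[[0.6467 0.1614 0.01  ]
 [0.614  0.056  0.01  ]
 [0.4057 0.1187 0.01  ]
 [0.4374 0.2247 0.01  ]]
len 0.21812642455767592 yaw -0.2931642600118979 origin [0.49723528 0.14885629]
knob [[0.48020441 0.15786409 0.08272394]] expected [0.47808859 0.15463594]
plate [ 0.54311396 -0.33146607  0.01      ] -2.967572311229133 0.09638335274363978
cam in tool [-0.07249601 -0.16092438 -0.0007081 ]
```

```bash
cat >> h.py <<'E'
YAW=-0.2935;O=np.array([.4972,.1489])
def F(x,y,z):
    c,s=np.cos(YAW),np.sin(YAW);return np.array([O[0]+c*x-s*y,O[1]+s*x+c*y,z])
def toF(p):
    c,s=np.cos(YAW),np.sin(YAW);p=np.atleast_2d(p);d=p[:,:2]-O;return np.c_[c*d[:,0]+s*d[:,1],-s*d[:,0]+c*d[:,1],p[:,2]]
E
python3 - <<'E'
from h import *
q=down(YAW+np.pi/2)
print(kinematics.solve_ik(F(-.06,0,.24),q))
bot.reach(F(-.06,0,.24),q);r=rig("wrist","w1")
print(get_obs()["time_s"],get_obs()["position"]-F(-.06,0,.24))
for z in(.03,):print(proj(r,[F(-.065,.023,.03),F(.065,.023,.03),F(.065,-.023,.03),F(-.065,-.023,.03),F(-.02,0,.082)]).round(1))
E
```

```text
[ 3.58261013e-01  7.97604433e-02  1.92117751e+00 -4.44089210e-16
  1.14065470e+00 -9.19035314e-01]
2.125 [-9.03422162e-07  7.69416543e-04 -3.72986416e-05]
[[269.3 160.5]
 [267.7 245.8]
 [237.2 245.8]
 [235.7 160.5]
 [252.5 204.1]]
```

View pics/w1.png

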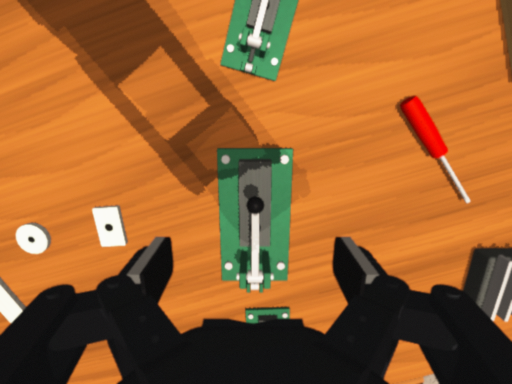

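The wrist view shows the whole target fixture: bed at rows 160-245, knob at (255,205) against a predicted (252.5,204). I'll zoom with an overlay.

Run:
```python
from h import *
crop("w1",205,135,305,300,5,"w1c")
```

```text
(no output)
```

View pics/w1c.png

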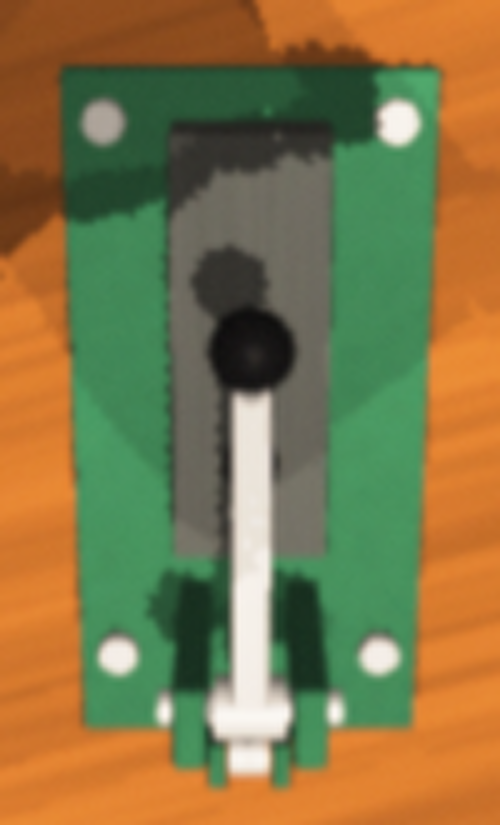

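Run:
```python
from h import *
w=ld("w1");t=ld("t1");s=ld("s1")
g=lambda a:np.array(a,float)/5+(205,135)-.4
for n,a,z in(("bed",[(168,130),(332,128),(327,555),(175,555)],.03),("flange",[(62,68),(439,68),(411,727),(84,727)],.01),("knob",[(251,351)],.082)):
    P=toF(onz(w,g(a),z));print(n,P.round(4).tolist(),P.mean(0).round(4))
kt=np.array([(181,389)])/6+(150,145)-.4;ks=np.array([(221,101)])/7+(295,175)-.4
print("knob",toF(tri(w,g([(251,351)]),t,kt)),toF(tri(w,g([(251,351)]),s,ks)))
# bed corners heights: top view crop: near-left.. 
bt=np.array([(130,476),(217,500),(293,254),(205,232)])/6+(150,145)-.4
print("bed",toF(tri(w,g([(332,128),(168,130)][::-1]+[(175,555),(327,555)])[[0,1,2,3]],t,bt[[1,0,3,2]])).round(4))
print("bed'",toF(tri(w,g([(332,128),(168,130)][::-1]+[(175,555),(327,555)])[[0,1,2,3]],t,bt)).round(4))
```

```text
bed [[-0.0648, -0.0196, 0.03], [-0.0654, 0.0254, 0.03], [0.0646, 0.0265, 0.03], [0.0647, -0.0193, 0.03]] [-0.0002  0.0032  0.03  ]
flange [[-0.0791, -0.0507, 0.01], [-0.0792, 0.057, 0.01], [0.1389, 0.0572, 0.01], [0.139, -0.0514, 0.01]] [0.0299 0.003  0.01  ]
knob [[-0.0191, 0.0029, 0.082]] [-0.0191  0.0029  0.082 ]
knob [[-0.01859436  0.00267603  0.08008705]] [[-0.01923868  0.00412663  0.0827877 ]]
bed [[-0.0635 -0.02    0.0227]
 [-0.0633  0.0261  0.0173]
 [ 0.0477 -0.0024  0.082 ]
 [ 0.0731  0.0055  0.0007]]
bed' [[-0.0767 -0.0069  0.1511]
 [-0.0507  0.018  -0.108 ]
 [ 0.0652 -0.0208  0.0275]
 [ 0.0637  0.0247  0.0304]]
```

Wrist views put the fixture 3 mm further along +y than the top view does. Scene + wrist agree with the wrist, so I'll shift the origin 2.8 mm. Measured heights are knob ≈ 81 mm and bed ≈ 28-30 mm, which match the text. Next is the knob grasp.

```bash
cat >> h.py <<'E'
O=O+.0028*np.array([-np.sin(YAW),np.cos(YAW)])
QF=down(YAW+np.pi/2)
def K(a,dz=0):
    f=np.arctan2(20,115)+a;return F(.095-.1167*np.cos(f),0,.062+.1167*np.sin(f)-.002+dz)
def st(m=""):
    o=get_obs();print(m,"t",round(o["time_s"],2),"p",toF(o["position"]).round(4)[0],"f",np.round(o["wrist_force"],2),"w",round(o["gripper_width"],4))
E
python3 - <<'E'
from h import *
hand.move_gripper(.06,20)
bot.servo_line(K(0,.05),QF,.3);st()
bot.servo_line(K(0),QF,.15);st()
rig("wrist","w2")
hand.move_gripper(.018,20);st("closed")
E
```

```text
t 3.04 p [-2.020e-02 -1.000e-04  1.302e-01] f [ 0.35 -0.6   0.26] w 0.0598
 t 3.52 p [-0.0196  0.0006  0.0814] f [-0.29  1.21  0.44] w 0.0605
closed t 4.05 p [-0.0199 -0.      0.0801] f [-0.56 -0.67  0.7 ] w 0.018
```

View pics/w2.png

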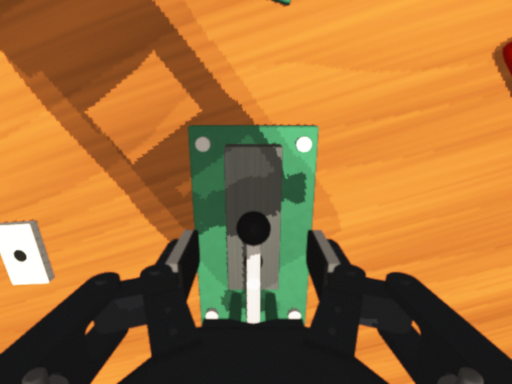

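The wrist view before closing shows the knob at (253,228), centred between the jaws. But the jaws closed to 18 mm, less than the 22 mm ball, so I'll look.

Run:
```python
from h import *
w=rig("wrist","w3");rig("scene","s3");st()
crop("s3",270,130,380,260,5,"s3c")
k=np.array([(253,228)]);w2=ld("w2");print(toF(onz(w2,k,.082)),toF(tri(ld("w1"),np.array([(251,351)])/5+(205,135)-.4,w2,k)))
```

```text
t 4.15 p [-0.02 -0.    0.08] f [ 0.16  0.13 -0.28] w 0.0182
[[-0.01925133  0.00020043  0.082     ]] [[-0.01860222  0.00015594  0.08056631]]
```

View pics/w3.png

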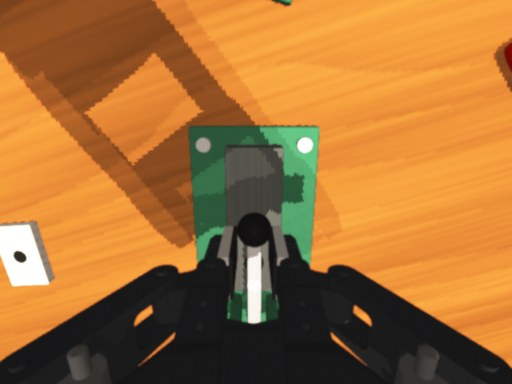

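View pics/s3c.png

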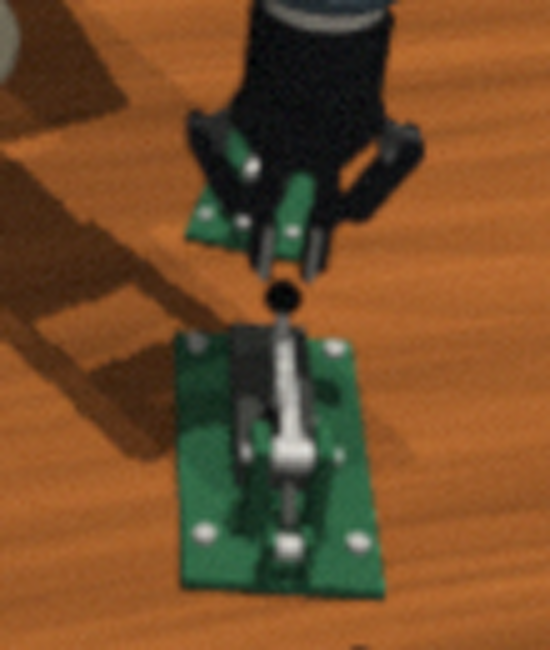

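Run:
```python
from h import *
w=ld("w3");s=ld("s3")
for n,r in(("w",w),("s",s)):
    print(n,proj(r,[F(-.02,.011,.08),F(-.02,-.011,.08),F(-.02,.011,.063),F(-.02,-.011,.063),F(-.02,0,.082)]).round(1))
# tips in two views (pixels)
pw=[(228,229),(281,229)];
ps=np.array([(315,278),(262,274)])/5+(270,130)-.4
print(toF(tri(w,pw,s,ps)),toF(tri(w,pw,s,ps[::-1])))
print(np.round(w["view"],4).tolist())
```

```text
w [[270.7 227. ]
 [236.3 227. ]
 [269.1 217. ]
 [237.7 216.9]
 [253.5 228.3]]
s [[329.  189.8]
 [321.3 189.4]
 [328.3 194.5]
 [320.7 194.1]
 [325.2 189. ]]
[[-0.0234862   0.0023199   0.09689865]
 [-0.02645699  0.00287426  0.09437528]] [[-0.02489076 -0.01268528  0.09444882]
 [-0.02455656  0.01807016  0.09353471]]
[[0.289, 0.9573, -0.0003, -0.2883], [0.9176, -0.2769, 0.2851, -0.3951], [0.2729, -0.0827, -0.9585, 0.1341], [0.0, 0.0, 0.0, 1.0]]
```

Run:
```python
from h import *
crop("w3",190,200,320,300,6,"w3c")
crop("s3",300,150,350,200,12,"s3d")
```

```text
(no output)
```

View pics/w3c.png

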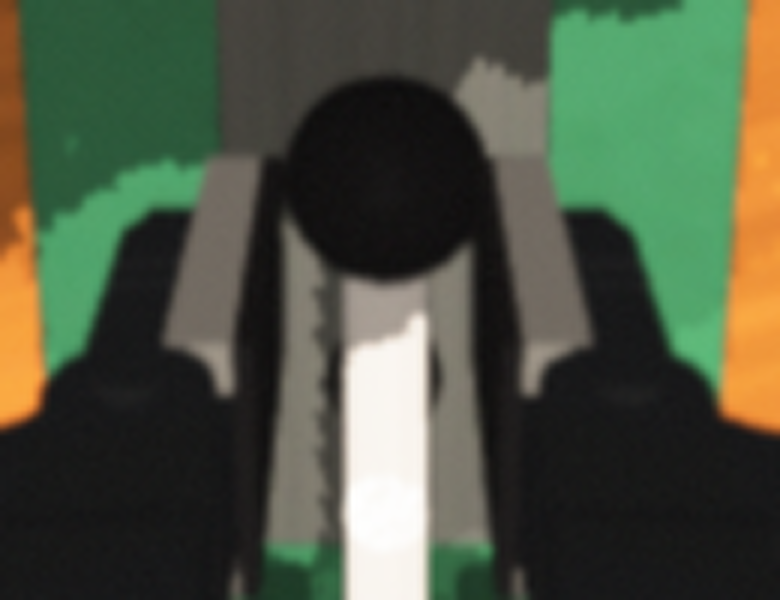

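View pics/s3d.png

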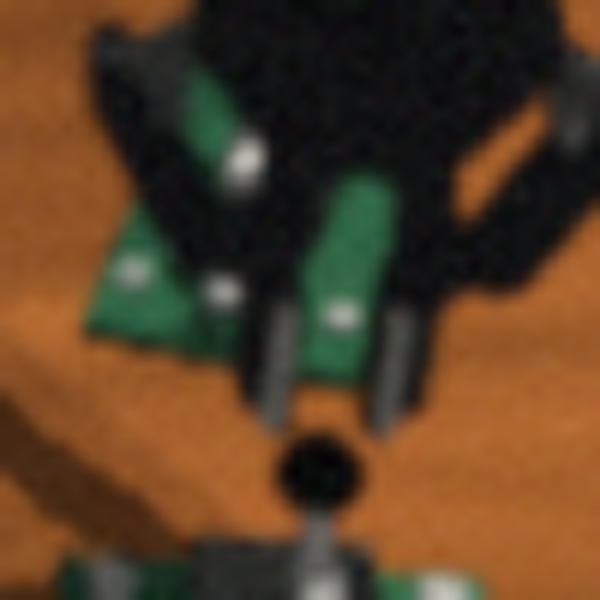

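Both views agree that the real fingertips are at z ≈ 95 mm, just above the ball. That is about 30 mm higher than the stated tool offset implies, so the 17 mm tips figure does not hold here. Opening and lowering to TCP z 0.052 is clear of everything under either reading, so I'll do that and look again.

Run:
```python
from h import *
hand.move_gripper(.05)
bot.servo_line(F(-.02,0,.052),QF,.08);st()
rig("scene","s4");rig("wrist","w4")
crop("s4",295,140,355,200,10,"s4c");crop("w4",180,180,330,292,5,"w4c")
```

```text
t 5.06 p [-0.0202 -0.0002  0.0517] f [ 0.62  0.8  -0.08] w 0.0498
```

View pics/s4c.png

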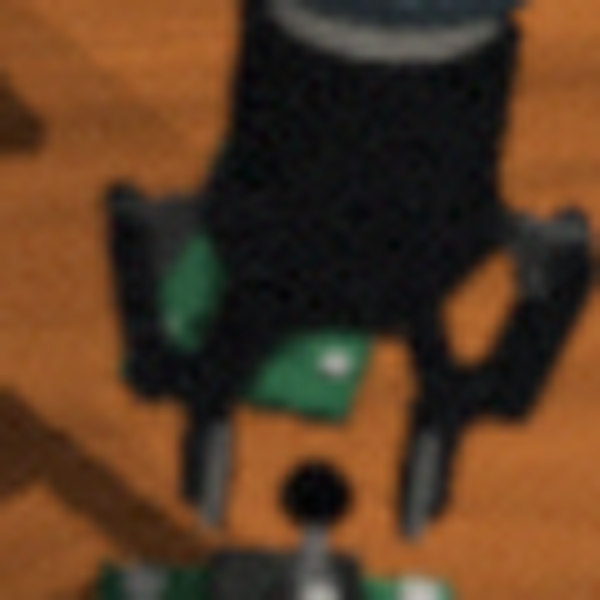

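View pics/w4c.png

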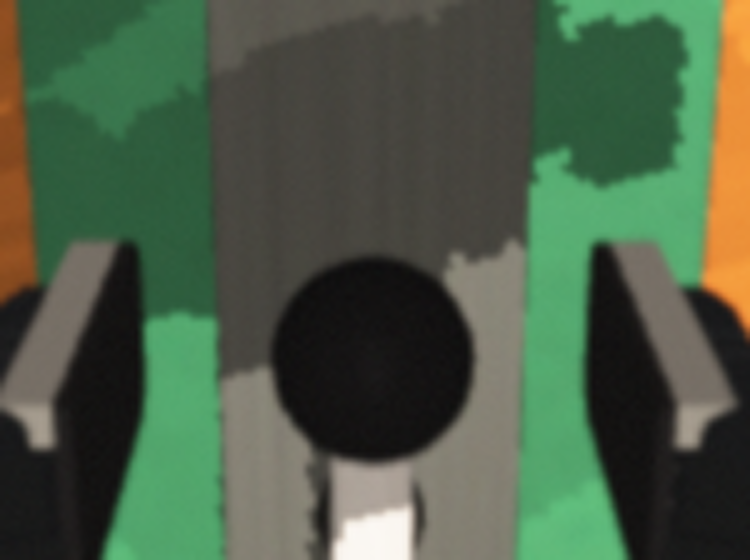

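The scene crop shows the tips at about row 193 and the ball at row 189.5, so the tips are now about 13 mm below the ball's centre. The true tips are about 17 mm above the reported TCP. Closing.

Run:
```python
from h import *
hand.move_gripper(.015,30);st("closed")
rig("scene","s5");rig("wrist","w5")
crop("s5",295,140,355,200,10,"s5c")
```

```text
closed t 5.54 p [-0.0197  0.0009  0.0526] f [-2.27  4.32  3.39] w 0.0198
```

View pics/s5c.png

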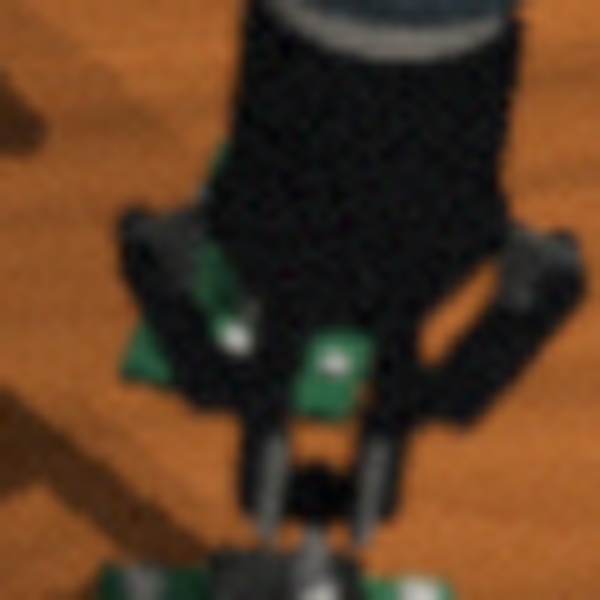

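View pics/w5.png

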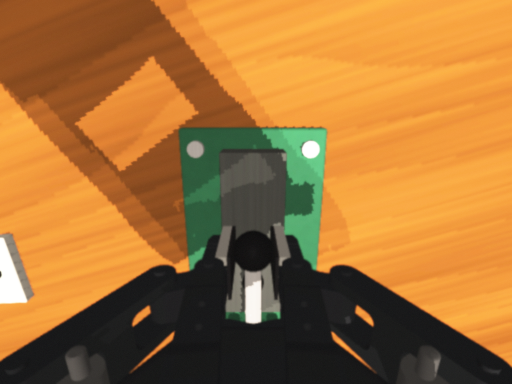

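The knob is between the pads in both views and the jaws stopped at 19.8 mm. Swinging up along the arc.

Run:
```python
from h import *
for a in np.arange(.19,1.53,.19):
    bot.servo_line(K(a,-.028),QF,.12);st(round(a,2))
rig("scene","s6");crop("s6",260,90,380,210,5,"s6c")
```

```text
0.19 t 5.97 p [-0.0136  0.0008  0.0736] f [ 2.08  6.74 -2.73] w 0.0195
0.38 t 6.31 p [-0.004   0.0008  0.0929] f [ 2.81  7.48 -3.34] w 0.0196
0.57 t 6.64 p [0.0088 0.0007 0.1102] f [ 1.89  8.72 -2.52] w 0.0199
0.76 t 6.97 p [0.0251 0.0007 0.1249] f [ 2.48  9.29 -0.5 ] w 0.0196
0.95 t 7.31 p [0.0441 0.0008 0.1363] f [1.55 8.97 1.82] w 0.0199
1.14 t 7.64 p [0.065  0.0008 0.144 ] f [1.34 7.81 2.09] w 0.0196
1.33 t 7.97 p [0.087  0.0008 0.1475] f [2.29 7.73 2.08] w 0.0198
1.52 t 8.31 p [0.1094 0.0008 0.1468] f [2.99 7.08 2.12] w 0.0192
```

View pics/s6c.png

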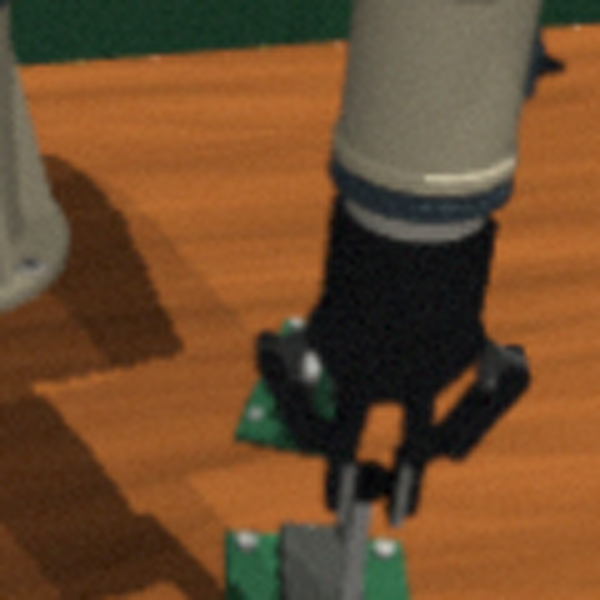

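The clip followed, with the knob held at the top of the arc at a ≈ 1.52. Now I'll release, back off, and calibrate the actual tip height from the s4/w4 pair by intersecting rays with the pad planes.

```bash
echo "O=O+.001*np.array([-np.sin(YAW),np.cos(YAW)])" >> h.py
python3 - <<'E'
from h import *
def onx(r,px,x):
    c,d=ray(r,px);n=np.array([np.cos(YAW),np.sin(YAW),0]);o=np.r_[O,0]+n*x
    return toF(c+d*(((o-c)@n)/(d@n))[:,None])
s=ld("s4");w=ld("w4")
print(onx(s,np.array([(212,525),(412,535)])/10+(295,140)-.4,-.009))
g=np.array([(120,242),(605,242),(78,242),(655,242)])/5+(180,180)-.4
print(onx(w,g,-.031))
w5=ld("w5")
hand.move_gripper(.06);st("open")
rig("scene","s7a")
bot.servo_line(K(1.52,.05),QF,.25)
st();rig("scene","s7");rig("top","t7")
crop("s7",260,90,380,230,4,"s7c")
crop("t7",140,130,260,240,5,"t7c")
E
```

```text
[[-0.009      -0.02799334  0.07723346]
 [-0.009       0.02904667  0.07781789]]
[[-0.031      -0.02796526  0.07781736]
 [-0.031       0.02433122  0.07775123]
 [-0.031      -0.03250125  0.07784307]
 [-0.031       0.02973494  0.07776855]]
open t 8.82 p [ 0.1089 -0.0013  0.1475] f [-0.45  0.14 -0.22] w 0.0598
 t 9.33 p [1.095e-01 2.000e-04 2.268e-01] f [ 0.25  0.78 -0.37] w 0.0601
```

View pics/s7c.png

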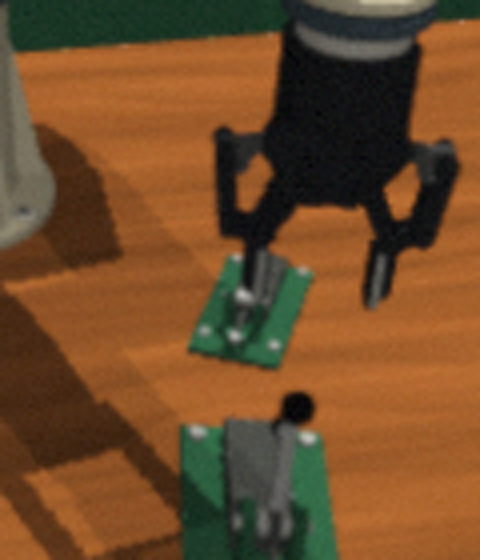

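View pics/t7c.png

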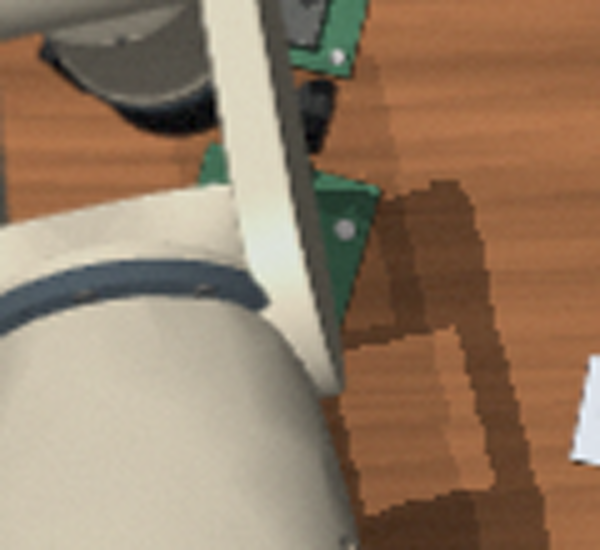

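Run:
```python
from h import *
s=ld("s7");print("knob seen 334.2,191.6; model a=1.6,1.0,0:",[proj(s,K(a,.002)).round(1)[0].tolist() for a in(1.6,1.3,1.0,0)])
pa=.174;u=np.array([np.cos(pa),np.sin(pa)]);c=np.array([.5431,-.3315])
q=down(pa+np.pi/2);p=np.r_[c-.03*u,.13]
print(kinematics.solve_ik(p,q))
bot.reach(p,q);st();w=rig("wrist","w8")
print(proj(w,[np.r_[c+a*u+b*np.array([-u[1],u[0]]),.01] for a in(-.06,.06) for b in(-.02,.02)]).round(1))
```

```text
knob seen 334.2,191.6; model a=1.6,1.0,0: [[333.3, 191.5], [332.4, 182.7], [331.1, 177.9], [325.6, 189.1]]
[-5.82755928e-01  4.23685421e-01  1.72985995e+00 -4.44089210e-16
  9.88047285e-01 -2.32755225e+00]
 t 11.17 p [ 0.1564 -0.4632  0.1301] f [0.21 0.78 0.03] w 0.0598
[[233.2 151.8]
 [272.  151.8]
 [235.2 255.5]
 [269.8 255.5]]
```

View pics/w8.png

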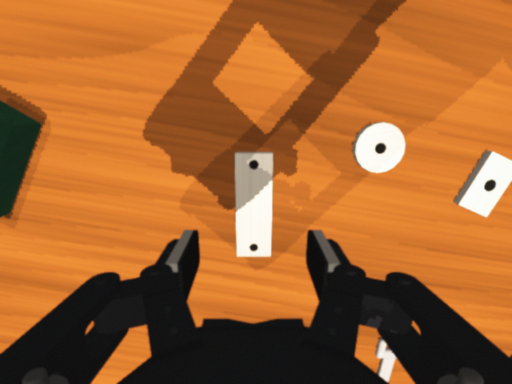

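The knob is seen at (334,192), which matches a = 1.6, so the clip stays open. The wrist view shows the plate with holes at about (253.7,164.5) and (253.5,247.5), clear of its neighbours. Next I'll refine the pose and grasp it with a guarded descent.

Run:
```python
from h import *
w=ld("w8");t=ld("t1")
f=cv2.cvtColor(w["frame"],cv2.COLOR_RGB2HSV)
m=((f[:,:,1]<60)&(f[:,:,2]>110)).astype(np.uint8);m[:, :215]=0;m[:,300:]=0;m[:140]=0;m[275:]=0
m=cv2.morphologyEx(m,cv2.MORPH_CLOSE,np.ones((9,9)))
cn=max(cv2.findContours(m,0,2)[0],key=cv2.contourArea);b=cv2.boxPoints(cv2.minAreaRect(cn));print(b)
H=onz(w,[(253.7,164.5),(253.5,247.5)],.01);d=H[1]-H[0];print("holes",H.mean(0),np.arctan2(d[1],d[0]),np.linalg.norm(d))
B=onz(w,b,.01);print("box",B.mean(0).round(4))
h=np.array([(604,75),(647,259)])/6+(240,160)-.4
print(tri(w,[(253.7,164.5),(253.5,247.5)],t,h[::-1]).round(4))
```

```text
[[235. 153.]
 [272. 153.]
 [272. 255.]
 [235. 255.]]
holes [ 0.54436072 -0.33011997  0.01      ] 0.17372492538216958 0.0964297967329877
box [ 0.5432 -0.3304  0.01  ]
[[ 0.4953 -0.3386  0.0161]
 [ 0.5898 -0.3222  0.014 ]]
```

Run:
```python
from h import *
q=down(.174+np.pi/2);c=[.5440,-.3305]
hand.move_gripper(.052,40)
bot.servo_line(np.r_[c,.03],q,.2);st()
bot.servo_line(np.r_[c,-.008],q,.08);st()
rig("wrist","w9");rig("scene","s9")
f0=get_obs()["wrist_force"][2]
z=-.008
while z>-.030:
    z-=.001;bot.servo_line(np.r_[c,z],q,.02);o=get_obs();f=o["wrist_force"][2]
    print(round(z,4),round(o["position"][2],4),round(f,2))
    if f-f0>4: break
rig("wrist","w10");st()
crop("s9",130,200,210,280,8,"s9c")
```

```text
t 12.14 p [ 0.1837 -0.4493  0.0305] f [0.19 0.01 0.7 ] w 0.0516
 t 12.77 p [ 0.1833 -0.4491 -0.0084] f [-0.32 -0.01  0.44] w 0.0525
-0.009 -0.0088 0.93
-0.01 -0.01 -0.17
-0.011 -0.0111 0.57
-0.012 -0.0121 -0.13
-0.013 -0.0131 -0.71
-0.014 -0.0141 0.32
-0.015 -0.0151 1.19
-0.016 -0.0161 0.42
-0.017 -0.0171 -0.04
-0.018 -0.0181 -0.17
-0.019 -0.0191 1.41
-0.02 -0.0201 -0.2
-0.021 -0.0211 0.2
-0.022 -0.0216 4.92
 t 16.42 p [ 0.1836 -0.4492 -0.0216] f [-1.06  0.49  5.53] w 0.0519
```

View pics/s9c.png

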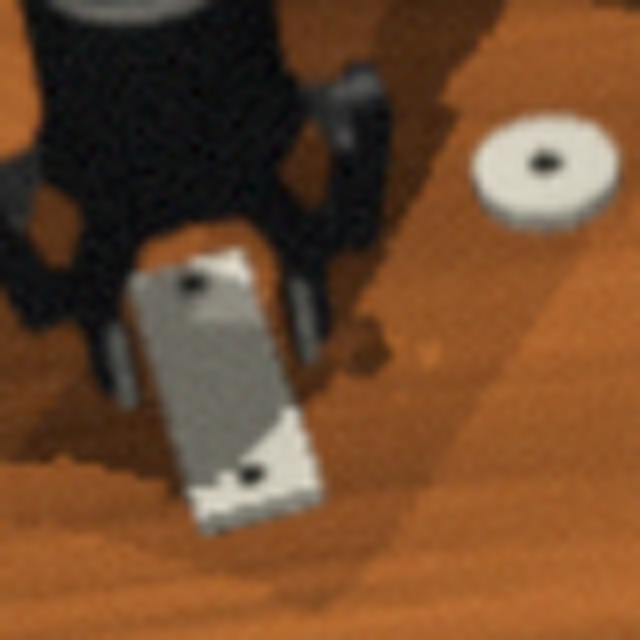

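View pics/w10.png

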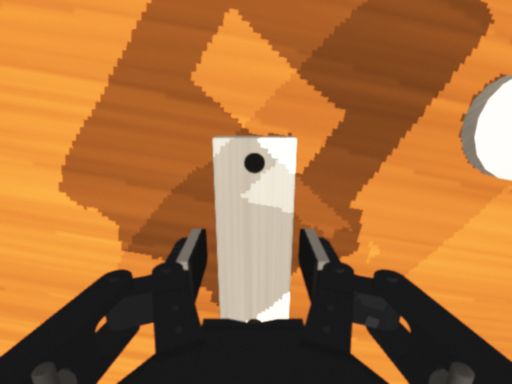

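The tips touched the bench at TCP z = -0.0213, which confirms the offset, and the plate sits centred between the jaws. I'll raise 4 mm, grip and lift.

Run:
```python
from h import *
q=down(.174+np.pi/2);c=[.5440,-.3305]
bot.servo_line(np.r_[c,-.0173],q,.05);st()
hand.move_gripper(.03,60);st("grip")
bot.servo_line(np.r_[c,.06],q,.12);st("lift")
rig("wrist","w11");rig("scene","s11");crop("s11",100,170,220,270,5,"s11c")
```

```text
t 16.67 p [ 0.1838 -0.4492 -0.017 ] f [ 0.61 -0.33  0.24] w 0.0521
grip t 16.93 p [ 0.1837 -0.4493 -0.0169] f [-1.6   1.75  5.11] w 0.0378
lift t 17.73 p [ 0.1829 -0.449   0.0594] f [-0.28  0.38 -1.78] w 0.0381
```

View pics/w11.png

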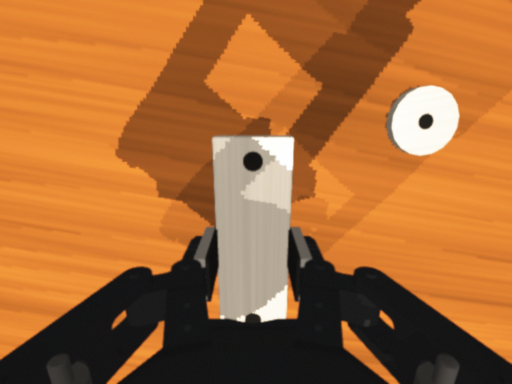

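View pics/s11c.png

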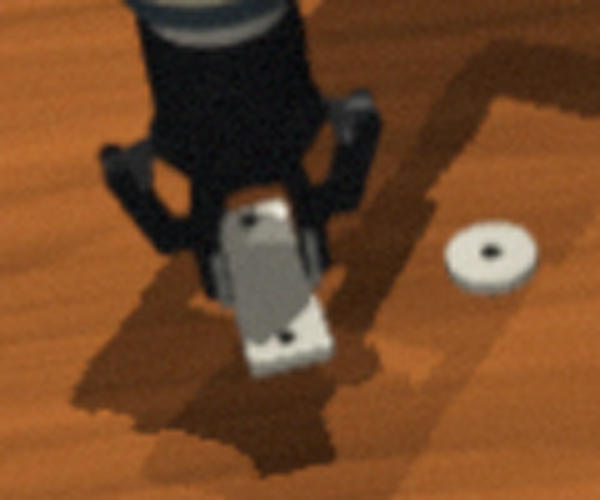

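The plate is held level, centred in the jaws. I'll compute its centre in the hand, then approach the bed from the -y side, clear of the open clip.

Run:
```python
from h import *
w=ld("w11");o=get_obs()
zt=o["position"][2]+.027
H=onz(w,[(253,161),(213,137.5),(293.5,137.5)],zt)
L=R.from_quat(o["orientation"]).inv().apply(H-o["position"]);print("tool frame",L.round(4))
bot.reach(F(-.03,-.18,.10),QF);st()
bot.servo_line(F(0,0,.10),QF,.25);st()
w=rig("wrist","w12");rig("scene","s12");crop("s12",260,90,380,230,4,"s12c")
```

```text
tool frame [[-0.0479 -0.0269 -0.0005]
 [-0.0594 -0.0269 -0.0199]
 [-0.0594 -0.0269  0.0192]]
 t 19.12 p [-0.029  -0.1801  0.1001] f [ 0.57 -0.62 -1.06] w 0.038
 t 20.01 p [-0.0006 -0.0014  0.0995] f [ 1.11  0.54 -2.18] w 0.0381
```

View pics/w12.png

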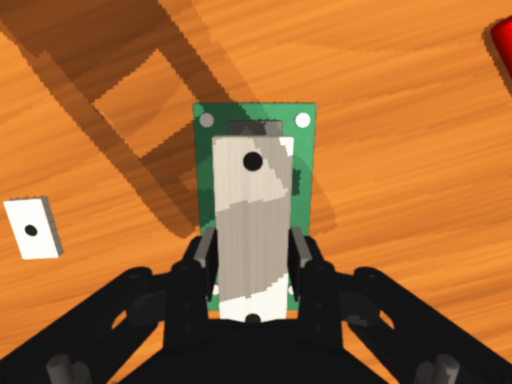

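View pics/s12c.png

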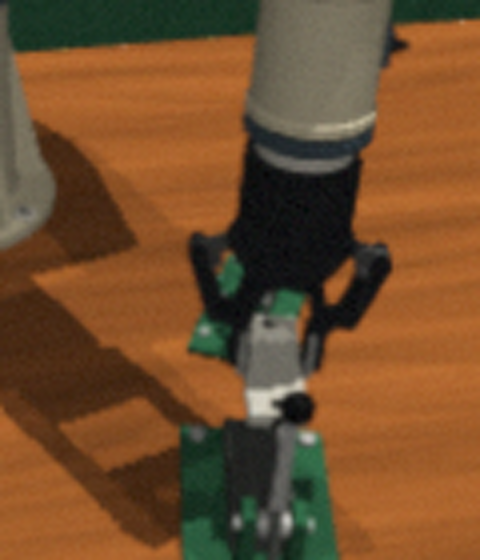

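The plate is above the bed, with its centre at column 253 against the flange's 255, parallel, and clear of the clip. Guarded descent next.

Run:
```python
from h import *
bot.servo_line(F(0,0,.03),QF,.1)
bot.servo_line(F(0,0,.017),QF,.05);st()
f0=np.mean([(bot.dwell(.02),get_obs()["wrist_force"][2])[1] for _ in range(5)])
z=.017
while z>.0095:
    z-=.0007;bot.servo_line(F(0,0,z),QF,.02);o=get_obs();f=o["wrist_force"][2]
    print(round(z,4),round(o["position"][2],4),round(f-f0,2))
    if f-f0>4: break
rig("wrist","w13");rig("scene","s13");crop("s13",280,140,370,230,6,"s13c")
```

```text
t 21.37 p [-0.0003 -0.0002  0.0167] f [-0.65 -0.05 -1.66] w 0.0378
0.0163 0.0164 0.17
0.0156 0.0156 0.77
0.0149 0.0149 0.93
0.0142 0.0141 0.16
0.0135 0.0135 0.38
0.0128 0.0131 4.46
```

View pics/w13.png

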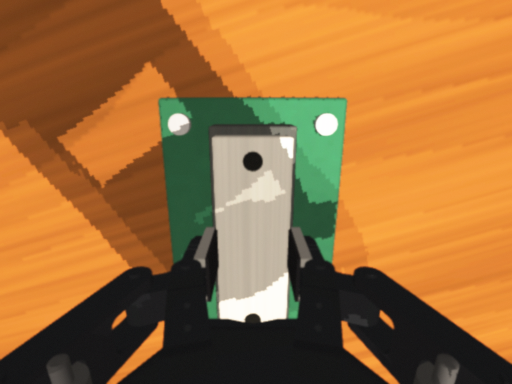

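View pics/s13c.png

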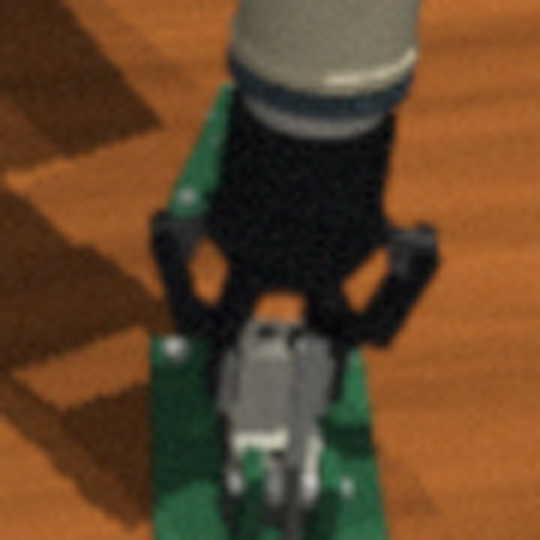

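Contact came at TCP z 0.013, which is bed height as expected. The plate is centred on the bed, with the bed margins even around it. Release and retreat.

Run:
```python
from h import *
hand.move_gripper(.058);st("open")
bot.servo_line(F(0,0,.06),QF,.12)
bot.servo_line(F(-.06,0,.15),QF,.25);st()
w=rig("wrist","w14");rig("scene","s14");crop("w14",190,100,320,290,4,"w14c")
for n,z in(("plate top",.04),("bed top",.03)):
    x,y=(.06,.02) if z==.04 else (.065,.023)
    print(n,proj(w,[F(a*x,b*y,z) for a in(-1,1) for b in(-1,1)]).round(1).tolist())
```

```text
open t 23.38 p [-0.     -0.      0.0127] f [-0.59 -0.42  0.73] w 0.0583
 t 24.51 p [-0.0599 -0.      0.1493] f [ 0.26 -0.52 -0.27] w 0.058
plate top [[233.7, 182.8], [272.8, 182.8], [235.7, 283.4], [270.4, 283.4]]
bed top [[231.3, 175.7], [275.0, 175.8], [233.7, 281.9], [272.3, 281.9]]
```

View pics/w14c.png

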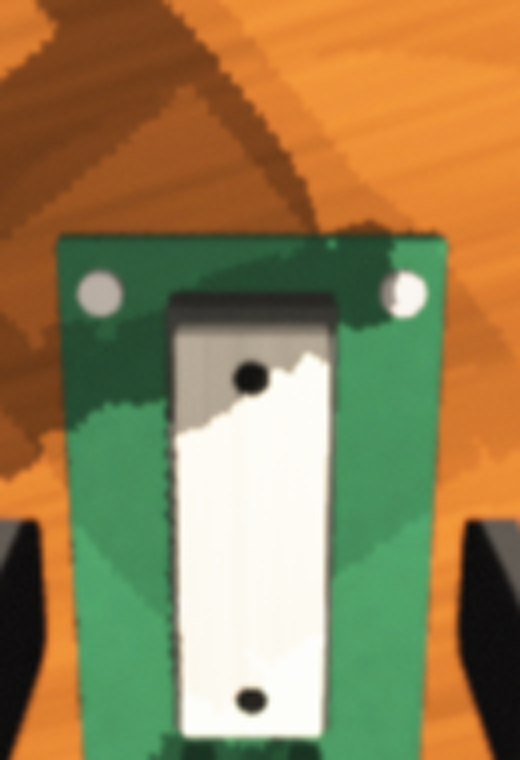

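View pics/s14.png

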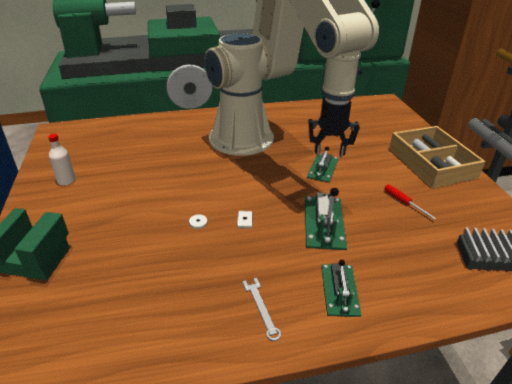

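The plate lies within about 1 mm of the bed's centre in the w14 crop, with even grey margins, and the scene view shows the clip still open. Now I'll bring the clip down.

Run:
```python
from h import *
bot.servo_line(F(-.02,0,.24),QF,.25)
bot.servo_line(K(1.6,.06),QF,.25)
bot.servo_line(K(1.6,-.031),QF,.12);st()
hand.move_gripper(.015,30);st("grip")
rig("scene","s15");crop("s15",270,110,370,210,5,"s15c")
```

```text
t 26.76 p [0.1187 0.0003 0.1442] f [ 0.39 -0.37 -0.69] w 0.0579
grip t 27.19 p [0.1187 0.     0.1441] f [-0.56 -1.7   6.43] w 0.0195
```

View pics/s15c.png

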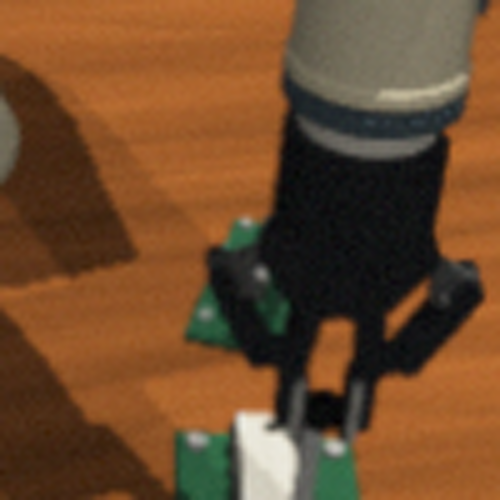

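The knob is between the pads, with the jaws stopped at 19.5 mm. Swinging down.

Run:
```python
from h import *
for a in (1.4,1.2,1.0,.8,.6,.4,.25,.13):
    bot.servo_line(K(a,-.031),QF,.12 if a>.3 else .06);st(a)
rig("scene","s16");crop("s16",280,130,370,230,5,"s16c")
hand.move_gripper(.05);st("open")
rig("scene","s17");crop("s17",280,130,370,230,5,"s17c")
```

```text
1.4 t 27.58 p [9.570e-02 1.000e-04 1.463e-01] f [ 1.48 -2.93  4.6 ] w 0.0201
1.2 t 27.93 p [7.210e-02 1.000e-04 1.435e-01] f [ 0.61 -2.36  5.73] w 0.0198
1.0 t 28.27 p [0.0497 0.     0.1364] f [ 0.28 -2.34  2.55] w 0.0199
0.8 t 28.61 p [ 0.0295 -0.      0.1252] f [ 0.37 -1.43  0.08] w 0.0196
0.6 t 28.95 p [ 0.0117 -0.      0.1104] f [-1.54 -1.62 -0.62] w 0.0197
0.4 t 29.29 p [-0.0028 -0.      0.0923] f [-0.41 -1.03 -1.03] w 0.0202
0.25 t 29.73 p [-0.0115 -0.      0.0767] f [-0.64 -0.65 -0.89] w 0.0197
0.13 t 30.12 p [-0.0166  0.      0.0634] f [-1.57 -0.46 -1.9 ] w 0.0199
open t 30.57 p [-0.0163  0.0001  0.0639] f [-0.02  0.37  0.75] w 0.0496
```

View pics/s16c.png

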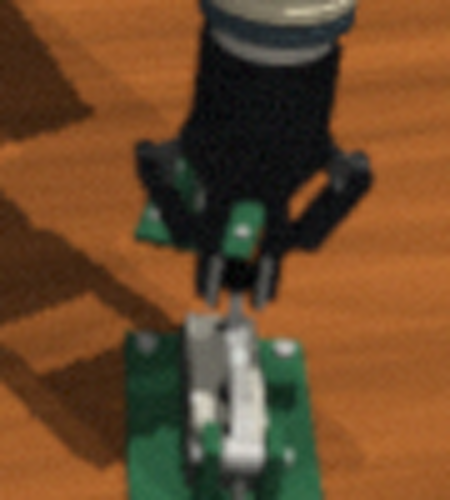

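View pics/s17c.png

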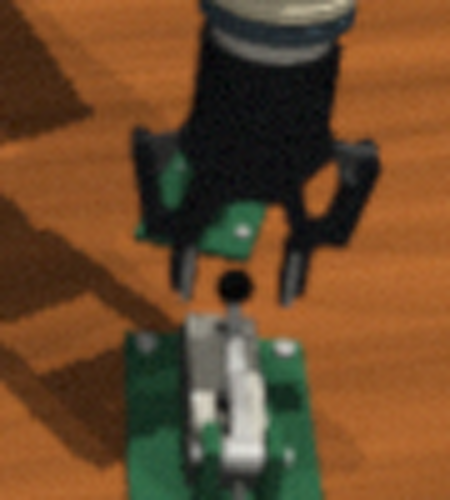

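The pads are off the knob, and it has settled slightly lower onto the plate. I'll retreat straight up and check.

Run:
```python
from h import *
p=get_obs()["position"]
bot.servo_line(p+[0,0,.08],QF,.15)
bot.servo_line(F(-.07,0,.19),QF,.2);st()
w=rig("wrist","w18");s=rig("scene","s18");crop("w18",190,100,320,290,4,"w18c");crop("s18",290,150,360,250,6,"s18c")
for a in(0,.08,.2):print(a,proj(w,K(a,.002)).round(1),proj(s,K(a,.002)).round(1))
print(proj(w,[F(a*.06,b*.02,.04) for a in(-1,1) for b in(-1,1)]).round(1).tolist())
```

```text
t 31.8 p [-6.980e-02  1.000e-04  1.895e-01] f [-0.07  0.04  0.07] w 0.0499
0 [[253.  228.4]] [[325.6 189.1]]
0.08 [[253.  233.8]] [[326.  186.9]]
0.2 [[253.  243.5]] [[326.6 184. ]]
[[236.0, 182.1], [270.0, 182.1], [237.5, 271.1], [268.2, 271.2]]
```

View pics/w18c.png

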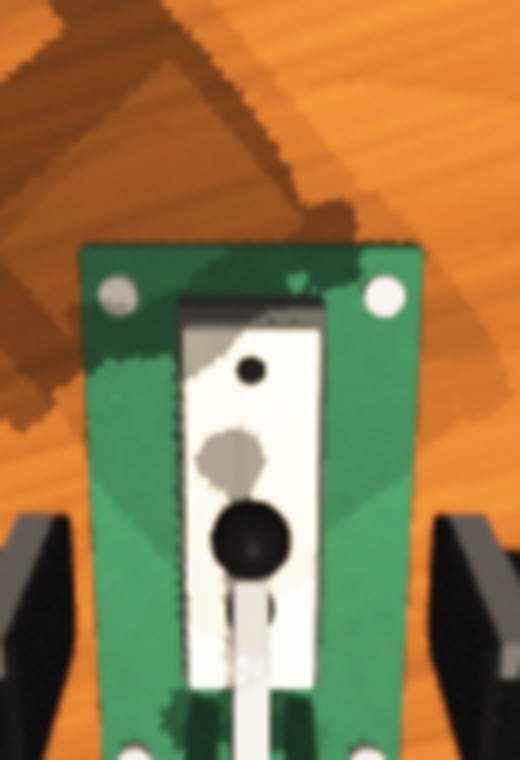

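View pics/s18c.png

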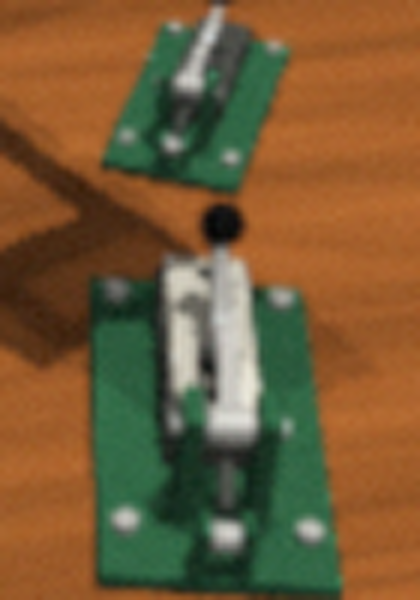

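Run:
```python
from h import *
st();hand_in()
```

```text
t 31.9 p [-0.0696 -0.0002  0.189 ] f [ 0.13  0.37 -0.4 ] w 0.0501
the job is handed in; nothing more can be done
```

The long plate is on the fixture's bed with the clip down on it, and I handed the job in at 31.9 s. I swung the clip open by its knob, where it stayed at about 1.6 rad. I then set the plate down by guarded descent, with contact at the expected bed height, and brought the clip back down by the knob. The gripper then let go and backed off.

**Last checks**
- **Plate:** its corners in the wrist picture match the centred, aligned pose to within about 1 px (about 1 mm).
- **Clip:** the knob position gives about 0.09 rad from the wrist camera and 0.08 from the scene camera, which is where the foot rests on the plate. I did not measure the foot's pressing force directly.
- **Robot:** the jaws are open at 50 mm, clear of everything, and the wrist force is about zero.

**What failed or disagreed**
- **First knob grasp:** it closed just above the ball. Two views showed the fingertips about 20–25 mm behind the reported TCP, not 17 mm ahead as stated. Touching the bench at TCP z = -21 mm confirmed this, and I used the measured offset from then on.
- **Fixture position:** the top camera put the fixture about 3–4 mm off sideways compared with the wrist camera and the contact forces. I followed the wrist camera and the forces.

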